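Make up a hand inspection kit and a microscope kit

ROBOT

A 6-joint arm with a two-finger parallel gripper is mounted at the origin on a cart in front of the work surface, level with it; the furniture and walls round the work are solid. World frame = base frame: x ahead of the robot, y to its left, z up, the work surface at z = 0. Lengths are in mm, angles in degrees, forces in N, time in s.
With the tool pointing down it reaches from about 300 to 850 mm from the base axis. Payload 4.2 kg.
Tool frame: the origin (TCP) lies at the very end of the fingers, on their centre line; the grasp point (between the pads) lies 19 mm behind it; z points along the fingers, y is the direction in which the jaws open and shut (so a half turn about z gives the same grasp; the last joint's range is limited). The gripper opens to 91 mm and grips with 3 to 60 N. Pads are 32 mm wide; open, the fingers measure 118 mm over their backs; the gripper's body (76 mm by 178 mm) begins 60 mm behind the grasp point.
Start: joints at [71.448, 18.312, 89.639, -0, 72.044, -1.146], TCP at [172.013, 548.685, 213.976] pointing down, gripper open.
Joint ranges: [-177.97, 177.97], [-48.28, 115.42], [12.27, 149.76], [-77.06, 257.06], [2.81, 150.46], [-146.56, 146.56]. Speed limits (degrees/s): [147.25, 147.25, 180, 180, 180, 180].

INTERFACE

Orientations are given as [roll, pitch, yaw] about the fixed x, y, z axes, in that order (R = Rz(yaw) Ry(pitch) Rx(roll)).
In Python, from workcell import monitor, eyes, job gives the robot as it stands.
- The arm moves only by the tool move_arm, never from a script. Its argument "increments" is a list that holds one entry, the list of rows, each a list of 7 numbers: the opening, from 0 (shut) to 1 (fully open), then the shift along the tool's x, y, z in cm, then the turn, a rotation vector about the tool's x, y, z in rad. In form: [[[jaw, x, y, z, ax, ay, az], ...]]. A call has 1 to 12 rows; each row shifts and turns the pose as measured when the row begins, along the tool's axes as they then stand; what a row does not reach is not made up. A row lasts 1/8 s, in which the tool goes at most 62.5 mm and 10.7 degrees, less where a joint would pass 70% of its speed; a pose out of reach is approached as far as the arm can. A call is refused whole if a number of a shift passes 6.25 or a number of a turn 0.188, either way. A call with a gripper value outside its range is refused whole. The fingers move at their own pace and stop on an object; "force" is the grip in N (left out, the last holds). Time passes only in rows, so rows that do not move let the fingers close. It gives the time, the measured TCP pose, the force and the opening at its end, in the units of the state.
- monitor.state(): the state, without advancing time (a new reading comes with each control period).
- eyes.grab_frame(name): name is "scene" or "top" or "wrist"; returns a dict with "color" (420x560x3 uint8, red, green, blue), "z_map" (420x560 float32, mm along the optical axis (not along the pixel's ray), 0 where there is no reading), "camera_matrix" (3x3 intrinsics, pixels), "dist_coeffs" ([k1, k2, p1, p2, k3] as OpenCV has them; the pictures are not rectified), "rvec" (rotation vector, rad) and "tvec" (3), from world to camera coordinates, as OpenCV has them. Camera axes: x right, y down, z forward; pixel columns grow to the right and rows downward; lengths in mm; the calibration is good to about 2 mm. A picture is of the moment at which its call begins.
- job.job_done(): hands the job in, once; it reports no verdict.
The state is a dict: "time_s": time; "qpos": joint angles; "qvel": joint speeds; "effort": joint torques, N m; "ee_pos": TCP position; "ee_rot": TCP orientation; "force": force on the tool from outside, world axes, zero at the start; "torque": the same for the moment, N m; "gripper_width": finger opening in mm.
Only numpy, scipy, OpenCV 4.12 (cv2) and the standard library are available. Lean on these libraries where they do the work, as an engineer would, in place of code of your own. Each camera call takes 0.05 s, during which the arm holds its last target. There are 200 camera calls.

TASK

Make up the two kits from the stock on the desk, one thing to a compartment, each thing upright and flat on the compartment's floor: the small two-compartment tray gets the eye loupe and one specimen mount; the large three-compartment tray gets the other specimen mount and the microscope objective in its two square compartments and the folding hex key set in its long slot. It does not matter which of the two specimens goes to which tray, or which square compartment of a tray a thing takes. Leave the lens cap and the vial standing where they are.

Things in the scene. Friction and masses are not known exactly. Their poses are not given: they have to be found in the camera images.
- small_tray: small shallow white kit tray, fixed, 60 (x) by 120 mm (y), with TWO square compartments, 52 x 52 mm inside, grey floors, centres at x = 0, y = +30 and -30 mm. Origin: centre of its underside. Compartment floors 3 mm, wall tops 9 mm above the worktop; walls 4 mm, rib between squares 8 mm thick. A finger lip juts 9 mm from each y end. Left or right of the stock, yaw within 20 degrees of 0.
- large_tray: large kit tray of the same make and heights, fixed, 112 (x) by 120 mm (y), with THREE compartments: two square ones, 52 x 52 mm inside, on the far side, centres at x = +26, y = +30 and -30 mm; one long slot on the robot's side, 48 (x) by 112 mm (y) inside, centre at x = -28, y = 0. Origin: centre of its underside. On the other side of the stock; yaw within 20 degrees of 0.
- specimen_a: black resin specimen mount: upright round puck, 31 mm diameter, 19 mm high, with a small pale chip in its top face. The two specimen mounts are interchangeable. Loose, stands on the worktop. Origin: centre of the underside; z up.
- specimen_b: black resin specimen mount: upright round puck, 31 mm diameter, 17 mm high, with a small pale chip in its top face. The two specimen mounts are interchangeable. Loose, stands on the worktop. Origin: centre of the underside; z up.
- loupe: eye loupe: black barrel, wide end down, standing upright, 35 mm across at the foot with a pale ring, narrower above with a glass lens on top, 31 mm high. From 8 mm up the fingers meet a square barrel 22 mm wide, sides along its x and y axes; these are within 12 degrees of the world's at the start. Loose. Origin: centre of the underside; z up.
- objective: spare microscope objective: white and black barrel with a thin yellow ring, standing upright, 33 mm diameter, 46 mm high. Loose, about 160 g. Origin: centre of the underside; z up.
- hex_keys: folding hex key set: flat red bar lying on the worktop, 90 mm long (its y axis), 22 mm wide (its x axis), 17 mm high, length within 23 degrees of the world's y at the start. Grasp across the width. Loose. Origin: centre of the underside; z up.
- lens_cap: black lens cap, flat disc 53 mm diameter, 13 mm high, among the stock; belongs to no kit and stays where it is. Loose. Origin: centre of the underside.
- vial: glass vial with a white screw cap, upright, 23 mm diameter, 48 mm high, among the stock; belongs to no kit and stays where it is. Loose, easily knocked over. Origin: centre of the underside.
Things that resemble listed ones, but are neither listed nor needed, are in the scene too. Of the things that look like the hex_keys, take the one that is farthest from the robot's base at the start.

How it is judged (in metres and radians):
At the end, for the whole second after the job is handed in: Loupe and one specimen in the small tray; other specimen, objective (square compartments) and hex keys (slot) in the large one; each within 14 mm of its compartment's centre in the tray's x and y, within 3.5 mm of the floor, upright to 0.15 rad, released, at rest; one per compartment (x of loupe in the frame of small_tray between -0.014 and 0.014 m and y of loupe in the frame of small_tray between -0.044 and 0.044 m and (y of loupe in the frame of small_tray above 0.016 m or y of loupe in the frame of small_tray below -0.016 m) and z of loupe in the frame of small_tray between 0 and 0.0065 m and angle between each of loupe, objective, hex_keys's own z axis and vertical below 0.15 rad and linear speed of each of loupe, objective, hex_keys below 0.02 m/s and angular speed of each of loupe, objective, hex_keys below 0.3 rad/s and x of objective in the frame of large_tray between 0.012 and 0.04 m and y of objective in the frame of large_tray between -0.044 and 0.044 m and (y of objective in the frame of large_tray above 0.016 m or y of objective in the frame of large_tray below -0.016 m) and z of objective in the frame of large_tray between 0 and 0.0065 m and x of hex_keys in the frame of large_tray between -0.042 and -0.014 m and y of hex_keys in the frame of large_tray between -0.014 and 0.014 m and z of hex_keys in the frame of large_tray between 0 and 0.0065 m and ((x of specimen_a in the frame of small_tray between -0.014 and 0.014 m and y of specimen_a in the frame of small_tray between -0.044 and 0.044 m and (y of specimen_a in the frame of small_tray above 0.016 m or y of specimen_a in the frame of small_tray below -0.016 m) and z of specimen_a in the frame of small_tray between 0 and 0.0065 m and angle between each of specimen_a, specimen_b's own z axis and vertical below 0.15 rad and linear speed of each of specimen_a, specimen_b below 0.02 m/s and angular speed of each of specimen_a, specimen_b below 0.3 rad/s and x of specimen_b in the frame of large_tray between 0.012 and 0.04 m and y of specimen_b in the frame of large_tray between -0.044 and 0.044 m and (y of specimen_b in the frame of large_tray above 0.016 m or y of specimen_b in the frame of large_tray below -0.016 m) and z of specimen_b in the frame of large_tray between 0 and 0.0065 m) or (x of specimen_b in the frame of small_tray between -0.014 and 0.014 m and y of specimen_b in the frame of small_tray between -0.044 and 0.044 m and (y of specimen_b in the frame of small_tray above 0.016 m or y of specimen_b in the frame of small_tray below -0.016 m) and z of specimen_b in the frame of small_tray between 0 and 0.0065 m and angle between each of specimen_b, specimen_a's own z axis and vertical below 0.15 rad and linear speed of each of specimen_b, specimen_a below 0.02 m/s and angular speed of each of specimen_b, specimen_a below 0.3 rad/s and x of specimen_a in the frame of large_tray between 0.012 and 0.04 m and y of specimen_a in the frame of large_tray between -0.044 and 0.044 m and (y of specimen_a in the frame of large_tray above 0.016 m or y of specimen_a in the frame of large_tray below -0.016 m) and z of specimen_a in the frame of large_tray between 0 and 0.0065 m))); the robot touches nothing.
It fails at once if the lens cap is moved more than 25 mm from where it stood (distance of lens_cap from where it was at the start of the episode above 0.025 m).
It fails at once if the vial is moved more than 25 mm from where it stood (distance of vial from where it was at the start of the episode above 0.025 m).
It fails at once if the vial is knocked over (angle between vial's own z axis and vertical above 0.5 rad).
It also fails if it takes over 125 s, if anything falls off the work surface, if the arm or the gripper's body presses on something with over 40 N, if the wrist force passes 120 N, or if a joint passes its speed limit or range.

## Working session

There is one attempt and no reset: what is moved stays moved. The work goes in short steps, Python scripts to look and compute and a tool call to move; the robot and the scene stay as the last step left them, time stands still between calls to the robot, and variables do not carry over. Pictures are saved under pics/ and viewed, about 12 in all and at most 16, crops included, and the job is handed in when it is done.

Besides the shell and the picture viewer there is one more tool, called after ">>>" as name(argument=value, ...) on one line, values as JSON. move_arm: Moves the arm, as the interface text tells. Its arguments: {"type":"object","properties":{"increments":{"type":"array"},"force":{"type":"number"}},"required":["increments"]}

```bash
mkdir -p pics; ls; cat > h.py <<'E'
import numpy as np, cv2
from workcell import monitor, eyes, job
def grab(n):
    f=eyes.grab_frame(n); np.savez('%s.npz'%n,**{k:np.array(v) for k,v in f.items()}); return f
def load(n): return np.load('%s.npz'%n)
def world(f):
    """HxWx3 world coordinates of every pixel from depth"""
    h,w=f['z_map'].shape; u,v=np.meshgrid(np.arange(w),np.arange(h))
    p=cv2.undistortPoints(np.stack([u,v],-1).reshape(-1,1,2).astype(float),f['camera_matrix'],f['dist_coeffs']).reshape(h,w,2)
    z=f['z_map'][...,None].astype(float); c=np.concatenate([p*z,z],-1)
    R=cv2.Rodrigues(f['rvec'].astype(float))[0]; return (c-f['tvec'].reshape(3))@R
def save(im,n): cv2.imwrite('pics/'+n,cv2.cvtColor(im,cv2.COLOR_RGB2BGR))
E
python3 - <<'E'
from h import *
print(monitor.state())
for n in('top','scene'):
    f=grab(n); save(f['color'],n+'0.png')
    W=world(load(n)); print(n,W[::105,::140].round().tolist())
E
```

```text
pics
{'time_s': 0.0, 'qpos': array([ 7.14491817e+01,  1.83513087e+01,  8.97058929e+01, -1.90827020e-03,
        7.20413221e+01, -1.14504136e+00]), 'qvel': array([ 0.05930055,  0.11255816,  0.04064889,  0.01100626, -0.05277242,
       -0.01142013]), 'effort': array([-6.54710075e-04, -4.12457263e+01, -2.31964964e+01,  7.26789027e-02,
        4.58249613e-02, -1.39063100e-04]), 'ee_pos': array([171.84956653, 548.20787263, 213.12706602]), 'ee_rot': array([-1.79901460e+02, -1.54919587e-04,  1.62594813e+02]), 'force': array([-0.05635291, -0.06360719,  0.69866609]), 'torque': array([0.04066762, 0.02618748, 0.01962303]), 'gripper_width': 90.84020887163078}
top [[[925.0, 576.0, 339.0], [931.0, 298.0, 324.0], [860.0, 9.0, 412.0], [929.0, -276.0, 310.0]], [[853.0, 834.0, -4.0], [846.0, 424.0, -2.0], [787.0, 18.0, 123.0], [833.0, -374.0, 1.0]], [[545.0, 806.0, -3.0], [541.0, 409.0, 4.0], [538.0, 23.0, 1.0], [535.0, -360.0, -3.0]], [[161.0, 1335.0, -736.0], [159.0, 685.0, -732.0], [168.0, 44.0, -654.0], [157.0, -579.0, -726.0]]]
scene [[[932.0, 362.0, 438.0], [932.0, 91.0, 423.0], [928.0, -276.0, 402.0], [685.0, -526.0, 402.0]], [[931.0, 414.0, 244.0], [787.0, 170.0, 236.0], [818.0, -200.0, 166.0], [657.0, -544.0, 145.0]], [[897.0, 474.0, 33.0], [771.0, 212.0, 8.0], [601.0, -53.0, 1.0], [425.0, -312.0, -1.0]], [[114.0, 483.0, 311.0], [438.0, 328.0, -0.0], [316.0, 138.0, -5.0], [704.0, -766.0, -732.0]]]
```

View pics/top0.png

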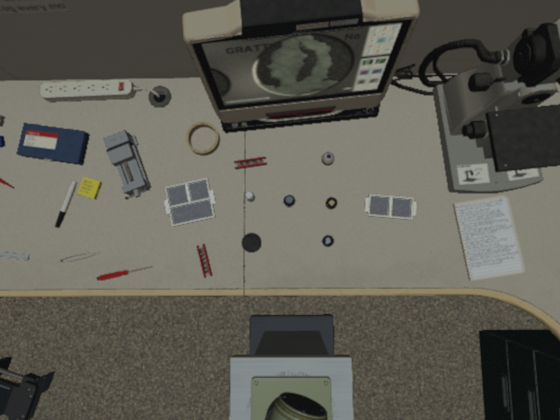

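View pics/scene0.png

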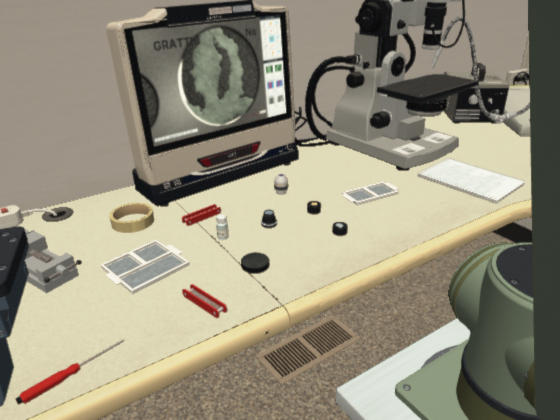

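The top view shows the large tray at (190,201), the small tray at (391,206) and the far red bar at (250,163), which is the one to take. The near bar (205,260) is the decoy. The vial is at (250,196), cap (252,242), loupe or objective at (289,200) and (328,158), and the pucks at (332,203) and (328,241).

```bash
python3 - <<'E'
from h import *
f=load('top'); W=world(f)
for n,(u,v) in dict(large=(190,201),small=(391,206),hex=(250,163),decoy=(205,260),vial=(250,196),cap=(252,242),A=(289,200),B=(328,158),p1=(332,203),p2=(328,241),tape=(203,138),monL=(225,126),monR=(378,113),vise=(140,185)).items():
    w=W[v-4:v+5,u-4:u+5].reshape(-1,3); print(n,W[v,u].round(),'zmax',w[:,2].max().round(), 'med',np.median(w,0).round())
s=load('scene');Ws=world(s)
for n,(u,v) in dict(vial=(222,222),A=(269,213),B=(281,176),p1=(314,204),p2=(340,225),hex=(202,212),cap=(255,258)).items(): print(n,Ws[v,u].round())
c=f['color'][110:260,160:420]; save(cv2.resize(c,None,fx=3,fy=3,interpolation=cv2.INTER_CUBIC),'top0c.png')
E
```

```text
large [564. 270.   8.] zmax 11.0 med [564. 271.   4.]
small [ 545. -279.    8.] zmax 1041.0 med [ 546. -279.    5.]
hex [668. 105.  13.] zmax 1041.0 med [669. 105.  11.]
decoy [403. 224.  11.] zmax 20.0 med [403. 224.   9.]
vial [569. 100.  49.] zmax 1041.0 med [570. 100.  44.]
cap [450.  98.  14.] zmax 1041.0 med [450.  98.  12.]
A [561.  -2.  30.] zmax 33.0 med [561.  -2.  28.]
B [ 671. -107.   45.] zmax 1041.0 med [ 671. -107.   44.]
p1 [ 554. -118.   18.] zmax 23.0 med [ 553. -118.   18.]
p2 [ 451. -106.   14.] zmax 22.0 med [ 451. -106.   17.]
tape [745. 240.  -1.] zmax 1041.0 med [745. 239.  -1.]
monL [761. 169.  50.] zmax 1041.0 med [762. 168.  51.]
monR [ 811. -255.    2.] zmax 56.0 med [ 802. -254.    3.]
vise [603. 396.  42.] zmax 47.0 med [603. 398.  42.]
vial [564. 110.  42.]
A [561.   2.  29.]
B [ 672. -103.   46.]
p1 [ 556. -114.   17.]
p2 [ 454. -103.   17.]
hex [679. 103.  10.]
cap [455. 101.  13.]
```

View pics/top0c.png

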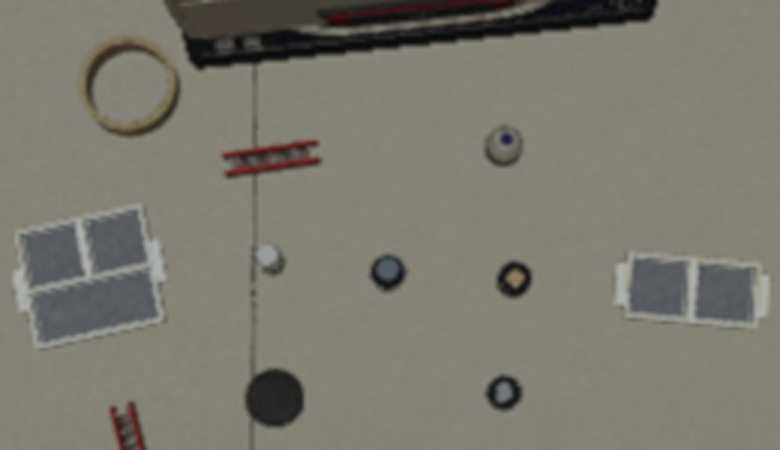

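Crop: stock is well spaced (≥90 mm). Next, a move planner and the first move, to look with the wrist camera.

```bash
cat >> h.py <<'E'
from scipy.spatial.transform import Rotation as Ro
def plan(pos,yaw,jaw,n=None,start=None,step=55):
    s=monitor.state(); p=np.array(s['ee_pos']); R=Ro.from_euler('xyz',s['ee_rot'],degrees=True)
    if start is not None: p,R=np.array(start[:3],float),Ro.from_euler('xyz',[180,0,start[3]],degrees=True)
    T=Ro.from_euler('xyz',[180,0,yaw],degrees=True); d=np.array(pos,float)-p; rv=(R.inv()*T).as_rotvec()
    n=n or int(max(1,np.ceil(np.linalg.norm(d)/step),np.ceil(np.abs(rv).max()/0.18)))
    rows=[]
    for i in range(n):
        Ri=R*Ro.from_rotvec(rv*i/n); rows.append([jaw]+(Ri.inv().apply(d/n)/10).round(2).tolist()+(rv/n).round(3).tolist())
    print(n,str(rows).replace(' ','')); 
E
python3 - <<'E'
from h import *
for n in('top','scene'):
    W=world(load(n)).reshape(-1,3)
    for lo,hi in((50,100),(100,160),(160,250),(250,400)):
        m=(W[:,2]>lo)&(W[:,2]<hi)&(abs(W[:,1])<220)&(W[:,0]>500); print(n,lo,W[m,0].min().round(), np.percentile(W[m,0],2).round() ,m.sum())
plan([520,0,330],90,1)
E
```

```text
top 50 566.0 763.0 1688
top 100 769.0 772.0 2275
top 160 774.0 779.0 3838
top 250 783.0 791.0 11347
scene 50 757.0 766.0 3753
scene 100 768.0 774.0 4632
scene 160 774.0 781.0 7361
scene 250 784.0 791.0 14358
12 [[1,-4.13,-3.49,-0.97,-0.0,0.0,0.106],[1,-4.48,-3.04,-0.97,-0.0,0.0,0.106],[1,-4.78,-2.55,-0.97,-0.0,0.0,0.106],[1,-5.02,-2.03,-0.97,-0.0,0.0,0.106],[1,-5.2,-1.49,-0.97,-0.0,0.0,0.106],[1,-5.33,-0.93,-0.97,-0.0,0.0,0.106],[1,-5.4,-0.37,-0.97,-0.0,0.0,0.106],[1,-5.41,0.2,-0.97,-0.0,0.0,0.106],[1,-5.36,0.77,-0.97,-0.0,0.0,0.106],[1,-5.25,1.33,-0.97,-0.0,0.0,0.106],[1,-5.08,1.88,-0.97,-0.0,0.0,0.106],[1,-4.85,2.4,-0.97,-0.0,0.0,0.106]]
```

>>> move_arm(increments=[[[1,-4.13,-3.49,-0.97,0,0,0.106],[1,-4.48,-3.04,-0.97,0,0,0.106],[1,-4.78,-2.55,-0.97,0,0,0.106],[1,-5.02,-2.03,-0.97,0,0,0.106],[1,-5.2,-1.49,-0.97,0,0,0.106],[1,-5.33,-0.93,-0.97,0,0,0.106],[1,-5.4,-0.37,-0.97,0,0,0.106],[1,-5.41,0.2,-0.97,0,0,0.106],[1,-5.36,0.77,-0.97,0,0,0.106],[1,-5.25,1.33,-0.97,0,0,0.106],[1,-5.08,1.88,-0.97,0,0,0.106],[1,-4.85,2.4,-0.97,0,0,0.106]]])

```text
time_s: 1.6
ee_pos: [516.3, -21.9, 330.1]
ee_rot: [-179.8, 0.3, 87.7]
force: [0.3, 1.1, 0.5]
gripper_width: 91.0
```

```bash
python3 - <<'E'
from h import *
f=grab('wrist'); save(f['color'],'w1.png'); s=monitor.state(); print(s['ee_pos'],s['ee_rot'],s['force'])
R=cv2.Rodrigues(np.array(f['rvec'],float))[0]; print('cam',-R.T@np.array(f['tvec']).ravel(),R.round(2).tolist(), np.array(f['camera_matrix'])[0,0])
W=world(load('top')).reshape(-1,3)
for a,b in((20,70),(70,120),(120,190),(-150,-60)):
  for lo,hi in((80,120),(120,160),(160,250)):
    m=(W[:,2]>lo)&(W[:,2]<hi)&(W[:,1]>a)&(W[:,1]<b)&(W[:,0]>650); print(a,lo,np.percentile(W[m,0],3).round(),m.sum())
E
```

```text
[520.01370102 -27.76266799 330.59264922] [179.94634786   0.69708919  87.30856729] [ 4.47935063 -4.56873037  0.69051611]
cam [520.07764587  51.30888582 498.85398077] [[1.0, -0.04, -0.0], [-0.04, -0.96, 0.26], [-0.01, -0.26, -0.97]] 340.4091117721766
20 80 772.0 190
20 120 782.0 202
20 160 791.0 473
70 80 773.0 144
70 120 778.0 211
70 160 787.0 462
120 80 768.0 189
120 120 772.0 239
120 160 777.0 621
-150 80 782.0 344
-150 120 796.0 368
-150 160 805.0 847
```

View pics/w1.png

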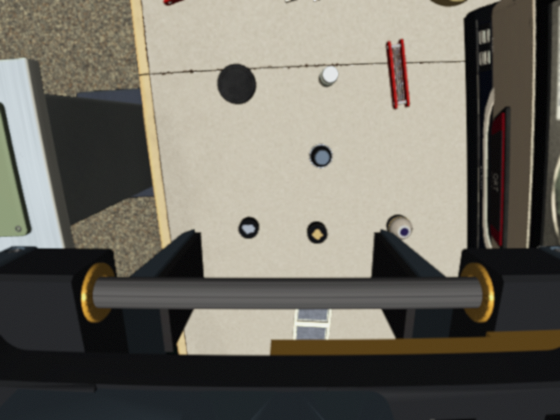

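The wrist picture shows the stock clearly: cap (237,84), vial (329,75), hex bar (398,74), loupe (320,156), pucks (249,228) and (317,232), objective (400,228). The small tray is partly hidden at (312,322). I'll measure by depth.

```bash
cat >> h.py <<'E'
def obj(W,xy,z0,z1,r=32):
    m=(np.hypot(W[...,0]-xy[0],W[...,1]-xy[1])<r)&(W[...,2]>z0)&(W[...,2]<z1)
    P=W[m][:,:2].astype(np.float32); c,rad=cv2.minEnclosingCircle(P)
    return len(P),P.mean(0).round(1),'circ',np.round(c,1),round(rad,1),'rect',cv2.minAreaRect(P)
E
python3 - <<'E'
from h import *
W=world(load('wrist')); 
print('table z',[np.median(W[v-3:v+3,u-3:u+3].reshape(-1,3),0).round(1) for u,v in((280,150),(360,150),(360,200),(280,60))])
for n,(xy,z0,z1) in dict(hexk=((672,104),8,25),loupe=((561,0),22,36),obj=((671,-107),38,55),p1=((554,-116),13,25),p2=((452,-105),13,25),vial=((566,102),40,55),cap=((452,100),9,20)).items():
    print(n,obj(W,xy,z0,z1,58 if n=='hexk' else 32))
    m=(np.hypot(W[...,0]-xy[0],W[...,1]-xy[1])<12); print('   z95',np.percentile(W[m][:,2],95).round(1))
plan([560,-260,230],90,1)
E
```

```text
table z [array([505.5,  11.9,  -1.7]), array([621.9,   7.4,  -1.6]), array([622.7, -67.1,  -1.4]), array([511.1, 134.4,  -2.2])]
hexk (907, array([670.6, 108.6], dtype=float32), 'circ', array([670.9, 108.5]), 45.2, 'rect', ((671.0934448242188, 108.4377212524414), (22.452829360961914, 88.29902648925781), 7.001945495605469))
   z95 15.9
loupe (224, array([563.9,   2.1], dtype=float32), 'circ', array([564.6,   2. ]), 12.5, 'rect', ((564.1111450195312, 2.0989933013916016), (22.063081741333008, 22.494674682617188), 31.944921493530273))
   z95 449.9
obj (241, array([ 675.5, -103.2], dtype=float32), 'circ', array([ 676.6, -103.8]), 12.8, 'rect', ((676.259033203125, -104.44478607177734), (24.015674591064453, 23.918766021728516), 85.80020141601562))
   z95 45.5
p1 (338, array([ 556.5, -112. ], dtype=float32), 'circ', array([ 556.6, -112.5]), 15.5, 'rect', ((556.4114990234375, -112.3924560546875), (29.977203369140625, 30.272357940673828), 82.7310562133789))
   z95 19.1
p2 (327, array([ 454.2, -101.3], dtype=float32), 'circ', array([ 453.9, -101.5]), 15.7, 'rect', ((454.01275634765625, -101.5135269165039), (29.961576461791992, 30.259214401245117), 40.67131805419922))
   z95 17.1
vial (213, array([573.7, 106.7], dtype=float32), 'circ', array([574. , 106.9]), 9.9, 'rect', ((573.7627563476562, 107.01335906982422), (18.898630142211914, 18.955514907836914), 88.81607055664062))
   z95 47.7
cap (1214, array([450.7, 104.2], dtype=float32), 'circ', array([450.7, 104.2]), 26.8, 'rect', ((450.59246826171875, 104.03937530517578), (51.04341125488281, 52.08380126953125), 86.06812286376953))
   z95 12.2
5 [[1,-4.58,1.02,2.07,0.0,0.002,-0.009],[1,-4.59,0.97,2.06,0.0,0.002,-0.009],[1,-4.61,0.93,2.05,0.0,0.002,-0.009],[1,-4.62,0.89,2.03,0.0,0.002,-0.009],[1,-4.63,0.84,2.02,0.0,0.002,-0.009]]
```

```bash
python3 - <<'E'
from h import *
plan([550,-300,330],90,1)
plan([560,240,330],90,1,start=[550,-300,330,90])
E
```

```text
5 [[1,-5.41,0.85,0.08,0.0,0.002,-0.009],[1,-5.42,0.8,0.07,0.0,0.002,-0.009],[1,-5.43,0.75,0.05,0.0,0.002,-0.009],[1,-5.43,0.7,0.04,0.0,0.002,-0.009],[1,-5.44,0.65,0.03,0.0,0.002,-0.009]]
10 [[1,5.4,0.1,0.0,0.0,0.0,0.0],[1,5.4,0.1,0.0,0.0,0.0,0.0],[1,5.4,0.1,0.0,0.0,0.0,0.0],[1,5.4,0.1,0.0,0.0,0.0,0.0],[1,5.4,0.1,0.0,0.0,0.0,0.0],[1,5.4,0.1,0.0,0.0,0.0,0.0],[1,5.4,0.1,0.0,0.0,0.0,0.0],[1,5.4,0.1,0.0,0.0,0.0,0.0],[1,5.4,0.1,0.0,0.0,0.0,0.0],[1,5.4,0.1,0.0,0.0,0.0,0.0]]
```

>>> move_arm(increments=[[[1,-5.41,0.85,0.08,0,0.002,-0.009],[1,-5.42,0.8,0.07,0,0.002,-0.009],[1,-5.43,0.75,0.05,0,0.002,-0.009],[1,-5.43,0.7,0.04,0,0.002,-0.009],[1,-5.44,0.65,0.03,0,0.002,-0.009],[1,0,0,0,0,0,0]]])

```text
time_s: 2.4
ee_pos: [550.7, -308.2, 325.4]
ee_rot: [-179.8, -0.1, 90.0]
force: [0.8, 0.3, 0.0]
gripper_width: 91.4
```

```bash
python3 - <<'E'
from h import *
f=grab('wrist'); save(f['color'],'w2.png'); np.savez('ws.npz',**{k:np.array(v) for k,v in f.items()})
E
```

>>> move_arm(increments=[[[1,5.4,0.1,0,0,0,0],[1,5.4,0.1,0,0,0,0],[1,5.4,0.1,0,0,0,0],[1,5.4,0.1,0,0,0,0],[1,5.4,0.1,0,0,0,0],[1,5.4,0.1,0,0,0,0],[1,5.4,0.1,0,0,0,0],[1,5.4,0.1,0,0,0,0],[1,5.4,0.1,0,0,0,0],[1,5.4,0.1,0,0,0,0],[1,0,0,0,0,0,0]]])

```text
time_s: 3.82
ee_pos: [545.4, 266.0, 329.0]
ee_rot: [-179.6, -0.6, 91.1]
force: [0.1, 0.1, -0.3]
gripper_width: 91.6
```

```bash
python3 - <<'E'
from h import *
f=grab('wrist'); np.savez('wl.npz',**{k:np.array(v) for k,v in f.items()}); s=monitor.state(); print(s['ee_pos'],s['ee_rot'])
a=np.load('ws.npz')['color']
save(np.hstack([a[:, 120:500],np.array(f['color'])[:,120:500]]),'w23.png')
E
```

```text
[545.58647244 264.16504599 329.33272295] [-179.60013345   -0.5441476    91.01666732]
```

View pics/w23.png

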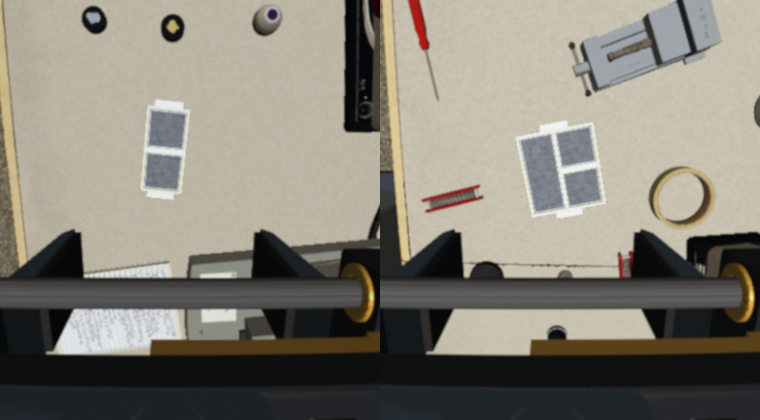

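Left half: small tray at (166,150) with its two floors. Right half: large tray at (561,170), slot on the robot's side.

```bash
python3 - <<'E'
from h import *
for n,c0,r in(('ws',(545,-279),80),('wl',(566,270),95)):
    f=np.load(n+'.npz'); W=world(f); g=f['color'].astype(int)
    roi=np.hypot(W[...,0]-c0[0],W[...,1]-c0[1])<r
    m=(roi&(g.sum(-1)<420)&(g[...,2]>=g[...,0])).astype(np.uint8)
    k,l,st,_=cv2.connectedComponentsWithStats(cv2.morphologyEx(m,cv2.MORPH_OPEN,np.ones((3,3))))
    for i in range(1,k):
        if st[i,4]>300:
            P=W[l==i]; print(n,st[i,4],'z',np.median(P[:,2]).round(1),np.array(P[:,:2].mean(0)).round(1),cv2.minAreaRect(P[:,:2].astype(np.float32)))
    print('white', obj(W,c0,6.0,14,r)) 
    ys=W[roi&(abs(W[...,2])<3)]; print('tablez',np.median(ys[:,2]))
W=world(np.load('ws.npz'))
for n,xy,z0,z1 in(('p1',(556,-112),13,25),('p2',(454,-101),13,25),('obj',(676,-104),38,55)): print(n,obj(W,xy,z0,z1,25))
E
```

```text
ws 1073 z 1.6 [ 548.7 -243.3] ((548.6707763671875, -243.5298309326172), (45.712059020996094, 45.856136322021484), 84.04681396484375)
ws 993 z 1.8 [ 542.6 -302.5] ((544.7542724609375, -281.03399658203125), (90.42438507080078, 45.557369232177734), 84.19737243652344)
ws 980 z 364.5 [ 500.5 -289.3] ((525.3389892578125, -266.098876953125), (79.06503295898438, 7.957578182220459), 42.87539291381836)
ws 1024 z 364.5 [ 601.8 -289.3] ((577.3645629882812, -266.2374572753906), (8.39339828491211, 78.56765747070312), 46.796321868896484)
ws 48312 z 442.0 [ 536.5 -282.3] ((546.2172241210938, -290.9642639160156), (122.8299560546875, 96.7751693725586), 22.651411056518555)
ws 7356 z 423.6 [ 605.7 -278.7] ((594.9921264648438, -264.8381042480469), (44.626407623291016, 93.80958557128906), 31.21149444580078)
white (1148, array([ 546.3, -270.8], dtype=float32), 'circ', array([ 546.3, -273.6]), 70.5, 'rect', ((546.1307983398438, -273.5001525878906), (137.39508056640625, 59.93544387817383), 84.20339965820312))
tablez -0.9731698266421238
wl 973 z 1.7 [582.9 310.1] ((577.705322265625, 314.68377685546875), (53.1
[... 945 characters left out ...]
11669921875), (110.72077178955078, 138.0904083251953), 11.99162769317627))
tablez -0.662392887396802
p1 (483, array([ 556.1, -113.8], dtype=float32), 'circ', array([ 555.2, -113.6]), 15.9, 'rect', ((556.1370239257812, -113.52810668945312), (29.48676300048828, 29.92001724243164), 43.73946762084961))
p2 (484, array([ 454.1, -102.3], dtype=float32), 'circ', array([ 453.7, -102.3]), 15.7, 'rect', ((454.3229675292969, -102.54806518554688), (30.598947525024414, 30.01067543029785), 87.71210479736328))
obj (370, array([ 675.6, -106.5], dtype=float32), 'circ', array([ 676.7, -105.2]), 13.7, 'rect', ((675.827392578125, -105.58268737792969), (24.911867141723633, 26.593318939208984), 45.19944381713867))
```

>>> move_arm(increments=[[[1,-4.6,0.13,2.6,0,0,0],[1,-4.6,0.13,2.6,0,0,0],[1,-4.6,0.13,2.6,0,0,0],[1,-4.6,0.13,2.6,0,0,0],[1,-4.6,0.13,2.6,0,0,0],[1,-4.6,0.13,2.6,0,0,0],[1,-4.6,0.13,2.6,0,0,0],[1,-3.4,0.13,1.8,0,0,0],[1,0,0,0,0,0,0]]])

```text
time_s: 5.0
ee_pos: [553.8, -104.0, 123.7]
ee_rot: [-179.8, -0.5, 91.0]
force: [0.2, 0.7, -1.0]
gripper_width: 91.2
```

```bash
python3 - <<'E'
from h import *
print(monitor.state()['ee_pos'],monitor.state()['ee_rot'])
plan([556,-113,40],90,1)
E
```

```text
[ 553.76870727 -103.95013441  123.69588145] [-179.82861505   -0.52301926   90.96304677]
2 [[1,-0.49,0.12,4.18,-0.002,-0.005,0.008],[1,-0.47,0.11,4.18,-0.002,-0.005,0.008]]
```

>>> move_arm(increments=[[[1,-0.49,0.12,4.0,0,-0.005,0.008],[1,-0.47,0.11,4.0,0,-0.005,0.008],[1,0,0,0,0,0,0]]])

```text
time_s: 5.38
ee_pos: [556.1, -112.6, 45.8]
ee_rot: [179.9, 0.1, 89.9]
force: [0.8, -0.2, 0.3]
gripper_width: 91.3
```

>>> move_arm(increments=[[[1,0,0,2.0,0,0,0],[1,0,0,1.3,0,0,0],[1,0,0,0.3,0,0,0],[1,0,0,0.1,0,0,0],[0,0,0,0,0,0,0],[0,0,0,0,0,0,0],[0,0,0,0,0,0,0],[0,0,0,0,0,0,0],[0,0,0,0,0,0,0]]], force=15)

```text
time_s: 6.5
ee_pos: [561.3, -111.9, 16.7]
ee_rot: [179.1, 0.2, 90.0]
force: [0.2, -0.4, -0.2]
gripper_width: 44.0
```

>>> move_arm(increments=[[[0.55,0,0,0,0,0,0]]])

```text
time_s: 6.62
ee_pos: [561.2, -111.9, 16.6]
ee_rot: [179.1, 0.2, 90.0]
force: [0.1, -0.3, -0.5]
gripper_width: 49.3
```

```bash
python3 - <<'E'
from h import *
s=monitor.state()
print({k:np.round(v,2) for k,v in s.items()})
plan([556,-112.7,8],90,.55)
E
```

```text
{'time_s': np.float64(6.62), 'qpos': array([-12.43,  28.65, 105.27,   0.  ,  45.14, -12.46]), 'qvel': array([ 0.12,  0.01,  0.02, -0.01,  0.  , -0.02]), 'effort': array([ 0.000e+00, -4.444e+01, -1.695e+01,  5.000e-02, -2.000e-02,
        0.000e+00]), 'ee_pos': array([ 561.2 , -111.87,   16.65]), 'ee_rot': array([179.08,   0.2 ,  90.03]), 'force': array([ 0.08, -0.34, -0.5 ]), 'torque': array([-0.06,  0.06, -0.02]), 'gripper_width': np.float64(49.28)}
1 [[0.55,-0.08,-0.53,0.86,0.016,0.003,0.001]]
```

>>> move_arm(increments=[[[0.55,-0.08,-0.53,0.86,0.016,0.003,0],[0.55,0,0,0,0,0,0],[0.55,0,0,0,0,0,0]]])

```text
time_s: 7.0
ee_pos: [555.4, -112.7, 7.0]
ee_rot: [-179.9, 0.0, 90.0]
force: [-0.9, -0.2, -0.4]
gripper_width: 50.0
```

>>> move_arm(increments=[[[0,0,0,-0.08,0,0,0],[0,0,0,0,0,0,0],[0,0,0,0,0,0,0],[0,0,0,0,0,0,0],[0,0,0,0,0,0,0]]], force=20)

```text
time_s: 7.62
ee_pos: [555.6, -112.7, 8.0]
ee_rot: [-179.9, 0.0, 90.0]
force: [-0.2, 0.1, 0.0]
gripper_width: 30.2
```

>>> move_arm(increments=[[[0,0,0,-5,0,0,0],[0,-4.0,-0.25,0,0,0,0.02],[0,-4.8,-0.3,0,0,0,0.02],[0,-4.8,-0.3,0,0,0,0.02],[0,-4.8,-0.3,0,0,0,0.02],[0,-1.5,-0.1,0,0,0,0.02],[0,0,0,0,0,0,0],[0,0,0,0,0,0,0]]])

```text
time_s: 8.62
ee_pos: [536.4, -314.5, 59.5]
ee_rot: [-179.9, -0.0, 84.3]
force: [-0.4, 0.1, -0.5]
gripper_width: 30.1
```

```bash
python3 - <<'E'
from h import *
s=monitor.state()
print({k:np.round(v,2) for k,v in s.items() if k in('ee_pos','ee_rot','force','gripper_width')})
plan([543.1,-303.2,35],84.2,0)
E
```

```text
{'ee_pos': array([ 536.41, -314.5 ,   59.47]), 'ee_rot': array([-1.7994e+02, -3.0000e-02,  8.4280e+01]), 'force': array([-0.4 ,  0.11, -0.54]), 'gripper_width': np.float64(30.14)}
1 [[0,1.19,0.56,2.45,-0.001,-0.001,0.001]]
```

>>> move_arm(increments=[[[0,1.19,0.56,2.45,0,0,0],[0,0,0,0,0,0,0],[0,0,0,0,0,0,0],[0,0,0,1.9,0,0,0],[0,0,0,0,0,0,0],[0,0,0,0,0,0,0]]])

```text
time_s: 9.38
ee_pos: [545.9, -300.1, 19.8]
ee_rot: [179.8, 0.1, 84.6]
force: [0.4, 0.5, 0.3]
gripper_width: 30.1
```

>>> move_arm(increments=[[[0,-0.34,-0.24,0.5,0,0,0],[0,0,0,0,0,0,0],[0,0,0,0.35,0,0,0],[0,0,0,0,0,0,0]]])

```text
time_s: 9.88
ee_pos: [543.7, -304.2, 12.4]
ee_rot: [179.6, 0.2, 84.6]
force: [0.5, 0.3, 0.3]
gripper_width: 30.0
```

>>> move_arm(increments=[[[0,0,0,0.13,0,0,0],[0,0,0,0,0,0,0],[0.5,0,0,0,0,0,0],[0.5,0,0,0,0,0,0],[0.5,0,0,0,0,0,0],[0.5,0,0,-4,0,0,0],[0.5,0,0,-4,0,0,0],[0.5,0,0,0,0,0,0],[0.5,0,0,0,0,0,0]]])

```text
time_s: 11.0
ee_pos: [542.6, -303.4, 91.8]
ee_rot: [179.8, 0.1, 84.6]
force: [-1.0, -0.2, -0.2]
gripper_width: 45.5
```

```bash
python3 - <<'E'
from h import *
s=monitor.state()
print({k:np.round(v,2) for k,v in s.items() if k in('ee_pos','ee_rot','force','gripper_width')})
W=world(grab('top') and load('top')); print(obj(W,(545,-303),14,30,25))
print(obj(W,(453,-102),10,30,25))
plan([564,2,80],90,1)
E
```

```text
{'ee_pos': array([ 542.56, -303.44,   91.84]), 'ee_rot': array([1.7978e+02, 9.0000e-02, 8.4620e+01]), 'force': array([-0.98, -0.22, -0.16]), 'gripper_width': np.float64(45.46)}
(89, array([ 543.4, -303.2], dtype=float32), 'circ', array([ 542.4, -305.6]), 15.5, 'rect', ((543.711181640625, -303.5120849609375), (23.943544387817383, 30.935903549194336), 55.59382629394531))
(107, array([ 451.4, -103.9], dtype=float32), 'circ', array([ 451.5, -103.9]), 15.5, 'rect', ((451.2999267578125, -104.23855590820312), (29.870101928710938, 26.78598403930664), 89.23094177246094))
6 [[1,5.1,-0.13,0.19,0.001,0.0,-0.016],[1,5.1,-0.05,0.19,0.001,0.0,-0.016],[1,5.1,0.03,0.19,0.001,0.0,-0.016],[1,5.1,0.11,0.19,0.001,0.0,-0.016],[1,5.1,0.19,0.2,0.001,0.0,-0.016],[1,5.1,0.27,0.2,0.001,0.0,-0.016]]
```

>>> move_arm(increments=[[[1,5.0,-0.1,0.1,0,0,-0.016],[1,5.0,0,0.1,0,0,-0.016],[1,5.0,0.03,0.1,0,0,-0.016],[1,5.0,0.11,0.1,0,0,-0.016],[1,5.0,0.19,0.1,0,0,-0.016],[1,3.5,0.27,0.2,0,0,-0.016],[1,0,0,0,0,0,0],[1,0,0,0,0,0,0]]])

```text
time_s: 12.05
ee_pos: [559.2, -11.2, 73.8]
ee_rot: [-179.3, -0.0, 90.2]
force: [0.1, -0.4, -0.4]
gripper_width: 91.3
```

```bash
python3 - <<'E'
from h import *
print(monitor.state()['ee_pos'])
plan([564,2.2,44],90,1)
E
```

```text
[559.16190393 -11.2437615   73.79985109]
1 [[1,1.34,0.52,2.97,-0.012,-0.0,0.003]]
```

>>> move_arm(increments=[[[1,1.34,0.52,2.97,-0.012,0,0.003],[1,0,0,0,0,0,0],[1,0,0,0,0,0,0],[1,0,0,2.8,0,0,0],[1,0,0,0,0,0,0],[1,0,0,0,0,0,0]]])

```text
time_s: 12.8
ee_pos: [566.8, -3.9, 18.9]
ee_rot: [179.7, 0.1, 89.6]
force: [1.0, 0.0, 0.1]
gripper_width: 91.0
```

>>> move_arm(increments=[[[1,0.6,-0.25,0.6,0,0,0],[1,0,0,0,0,0,0],[1,0,0,0,0,0,0]]])

```text
time_s: 13.18
ee_pos: [565.4, 2.4, 14.8]
ee_rot: [179.5, 0.1, 89.6]
force: [0.2, -0.8, 0.7]
gripper_width: 91.1
```

>>> move_arm(increments=[[[0.6,0,-0.1,0.35,0.008,0,0],[0.4,0,0,0,0,0,0],[0,0,0,0,0,0,0],[0,0,0,0,0,0,0],[0,0,0,0,0,0,0],[0,0,0,0,0,0,0],[0,0,0,0,0,0,0],[0,0,0,0,0,0,0]]], force=20)

```text
time_s: 14.18
ee_pos: [564.5, 2.5, 11.2]
ee_rot: [179.9, 0.1, 89.6]
force: [0.1, 0.6, -0.2]
gripper_width: 22.6
```

>>> move_arm(increments=[[[0,0,0,-5,0,0,0],[0,-4.5,-0.2,-0.5,0,0,0.02],[0,-5,-0.2,0,0,0,0.02],[0,-5,0,0,0,0,0.02],[0,-5,0.1,0,0,0,0.02],[0,-4,0.1,0,0,0,0.01],[0,-1,0,0,0,0,0],[0,0,0,0,0,0,0],[0,0,0,0,0,0,0]]])

```text
time_s: 15.3
ee_pos: [550.6, -247.0, 67.6]
ee_rot: [179.9, 0.0, 84.5]
force: [0.4, -0.0, -0.5]
gripper_width: 23.1
```

```bash
python3 - <<'E'
from h import *
print(monitor.state()['ee_pos'],monitor.state()['gripper_width'])
plan([549.1,-243.7,38],84.2,0)
E
```

```text
[ 550.64329379 -246.99271157   67.59830878] 23.05869525683041
1 [[0,0.31,-0.19,2.96,0.001,0.001,0.005]]
```

>>> move_arm(increments=[[[0,0.31,-0.19,2.96,0,0,0.005],[0,0,0,0,0,0,0],[0,0,0,0,0,0,0],[0,0,0,1.6,0,0,0],[0,0,0,0,0,0,0],[0,0,0,0,0,0,0]]])

```text
time_s: 16.05
ee_pos: [551.8, -240.4, 23.5]
ee_rot: [179.7, 0.1, 84.5]
force: [-1.2, 0.1, -0.2]
gripper_width: 22.9
```

>>> move_arm(increments=[[[0,-0.36,-0.24,0.5,0,0,0],[0,0,0,0,0,0,0],[0,0,0,0,0,0,0],[0,0,0,0.35,0,0,0],[0,0,0,0,0,0,0],[0,0,0,0,0,0,0]]])

```text
time_s: 16.8
ee_pos: [549.1, -244.5, 14.9]
ee_rot: [179.6, 0.1, 84.5]
force: [-0.2, -0.1, -0.2]
gripper_width: 23.3
```

>>> move_arm(increments=[[[0,0,0,0.06,0,0,0],[0,0,0,0,0,0,0],[0.45,0,0,0,0,0,0],[0.45,0,0,0,0,0,0],[0.45,0,0,0,0,0,0],[0.45,0,0,0,0,0,0],[0.45,0,0,-4,0,0,0],[0.45,0,0,-4,0,0,0],[0.45,0,0,0,0,0,0],[0.45,0,0,0,0,0,0]]])

```text
time_s: 18.05
ee_pos: [548.1, -244.0, 95.4]
ee_rot: [179.7, 0.1, 84.5]
force: [0.0, -0.2, -0.6]
gripper_width: 41.2
```

```bash
python3 - <<'E'
from h import *
print(monitor.state()['ee_pos'],monitor.state()['gripper_width'])
W=world(grab('top') and load('top')); print(obj(W,(548,-244),20,40,25))
plan([454,-102,75],90,1)
E
```

```text
[ 548.06924321 -243.96045008   95.43763491] 41.19076302011568
(32, array([ 550.2, -238.8], dtype=float32), 'circ', array([ 547.4, -243.6]), 12.9, 'rect', ((549.721435546875, -241.50711059570312), (15.7452392578125, 23.98830795288086), 42.19437026977539))
4 [[1,3.31,-2.69,0.5,0.001,0.0,-0.024],[1,3.37,-2.61,0.5,0.001,0.0,-0.024],[1,3.43,-2.53,0.5,0.001,0.0,-0.024],[1,3.49,-2.44,0.51,0.001,0.0,-0.024]]
```

>>> move_arm(increments=[[[0.8,3.31,-2.69,0.5,0,0,-0.024],[0.8,3.37,-2.61,0.5,0,0,-0.024],[0.8,3.43,-2.53,0.5,0,0,-0.024],[0.8,3.1,-2.1,0.5,0,0,-0.024],[0.8,0,0,0,0,0,0],[0.8,0,0,0,0,0,0]]])

```text
time_s: 18.85
ee_pos: [451.1, -102.0, 67.7]
ee_rot: [-179.7, -0.1, 90.1]
force: [-0.3, -0.6, 0.3]
gripper_width: 72.8
```

```bash
python3 - <<'E'
from h import *
print(monitor.state()['ee_pos'],monitor.state()['gripper_width'])
plan([454,-102,40],90,.8)
E
```

```text
[ 451.1240214  -102.00259219   67.66272434] 72.82815060401877
1 [[0.8,-0.0,0.3,2.76,-0.006,-0.001,0.001]]
```

>>> move_arm(increments=[[[0.8,0,0.2,3.0,0,0,0],[0.8,0,0,0,0,0,0],[0.8,0,0,0,0,0,0],[0.8,0,0,2.3,0,0,0],[0.8,0,0,0,0,0,0],[0.8,0,0,0,0,0,0]]])

```text
time_s: 19.6
ee_pos: [458.8, -105.8, 17.1]
ee_rot: [179.8, 0.1, 89.9]
force: [-0.6, 0.5, 0.0]
gripper_width: 73.0
```

>>> move_arm(increments=[[[0.8,0.38,-0.45,0.9,0,0,0],[0.8,0,0,0,0,0,0],[0.8,0,0,0,0,0,0]]])

```text
time_s: 19.98
ee_pos: [454.9, -102.0, 9.0]
ee_rot: [179.7, 0.1, 89.9]
force: [-0.5, 0.6, 0.2]
gripper_width: 73.1
```

>>> move_arm(increments=[[[0.5,0,-0.06,0.12,0.005,0,0],[0,0,0,0,0,0,0],[0,0,0,0,0,0,0],[0,0,0,0,0,0,0],[0,0,0,0,0,0,0],[0,0,0,0,0,0,0],[0,0,0,-4,0,0,0],[0,0,0,-4,0,0,0],[0,0,0,0,0,0,0]]], force=20)

```text
time_s: 21.1
ee_pos: [454.2, -101.8, 89.5]
ee_rot: [-179.9, 0.1, 89.9]
force: [-0.6, 0.4, -1.0]
gripper_width: 30.1
```

```bash
python3 - <<'E'
from h import *
print(monitor.state()['ee_pos'],monitor.state()['gripper_width'])
plan([595.3,251.3,90],102,0)
E
```

```text
[ 454.19659942 -101.82067089   89.4639901 ] 30.13474707182166
7 [[0,5.05,2.0,-0.02,-0.0,0.0,-0.03],[0,4.99,2.16,-0.02,-0.0,0.0,-0.03],[0,4.92,2.31,-0.01,-0.0,0.0,-0.03],[0,4.85,2.45,-0.01,-0.0,0.0,-0.03],[0,4.77,2.6,-0.01,-0.0,0.0,-0.03],[0,4.69,2.74,-0.01,-0.0,0.0,-0.03],[0,4.6,2.88,-0.01,-0.0,0.0,-0.03]]
```

>>> move_arm(increments=[[[0,5.05,2.0,0,0,0,-0.03],[0,4.99,2.16,0,0,0,-0.03],[0,4.92,2.31,0,0,0,-0.03],[0,4.85,2.45,0,0,0,-0.03],[0,4.77,2.6,0,0,0,-0.03],[0,4.69,2.74,0,0,0,-0.03],[0,4.0,2.4,0,0,0,-0.03],[0,0,0,0,0,0,0],[0,0,0,0,0,0,0]]])

```text
time_s: 22.22
ee_pos: [590.3, 252.9, 76.1]
ee_rot: [-179.0, 0.2, 102.1]
force: [-0.3, -0.6, -1.0]
gripper_width: 29.9
```

```bash
python3 - <<'E'
from h import *
print(monitor.state()['ee_pos'],monitor.state()['gripper_width'])
plan([595.3,251.3,40],102,0)
E
```

```text
[590.25568085 252.87360304  76.1188908 ] 29.90922920135112
1 [[0,-0.25,0.52,3.6,-0.017,0.004,0.002]]
```

>>> move_arm(increments=[[[0,-0.25,0.3,3.6,-0.012,0,0],[0,0,0,0,0,0,0],[0,0,0,0,0,0,0],[0,0,0,1.5,0,0,0],[0,0,0,0,0,0,0],[0,0,0,0,0,0,0]]])

```text
time_s: 22.98
ee_pos: [593.5, 247.0, 26.4]
ee_rot: [-179.8, 0.2, 101.8]
force: [1.4, -0.2, 0.2]
gripper_width: 30.3
```

```bash
python3 - <<'E'
from h import *
print(monitor.state()['ee_pos'],monitor.state()['ee_rot'])
plan([595.3,251.3,16],102,0)
E
```

```text
[593.4682427  246.9852595   26.37254675] [-179.84460152    0.23256351  101.84160781]
1 [[0,0.39,0.27,1.03,-0.003,0.004,-0.003]]
```

>>> move_arm(increments=[[[0,0.39,0.2,1.0,0,0.004,0],[0,0,0,0,0,0,0],[0,0,0,0,0,0,0],[0,0,0,0.3,0,0,0],[0,0,0,0,0,0,0],[0,0,0,0,0,0,0]]])

```text
time_s: 23.72
ee_pos: [595.0, 251.9, 13.0]
ee_rot: [-179.9, -0.0, 101.9]
force: [-0.5, -0.8, -0.3]
gripper_width: 29.6
```

>>> move_arm(increments=[[[0,0,0,0.2,0,0,0],[0,0,0,0,0,0,0],[0.5,0,0,0,0,0,0],[0.5,0,0,0,0,0,0],[0.5,0,0,0,0,0,0],[0.5,0,0,0,0,0,0],[0.5,0,0,-4,0,0,0],[0.5,0,0,-4.5,0,0,0],[0.5,0,0,0,0,0,0],[0.5,0,0,0,0,0,0]]])

```text
time_s: 24.98
ee_pos: [594.4, 251.5, 96.8]
ee_rot: [-179.7, 0.0, 101.9]
force: [0.3, 0.1, -0.5]
gripper_width: 45.4
```

```bash
python3 - <<'E'
from h import *
print(monitor.state()['ee_pos'],monitor.state()['gripper_width'])
W=world(grab('top') and load('top')); print(obj(W,(594,250),13,40,25))
plan([660,-104.5,100],90,.7)
E
```

```text
[594.35815342 251.51958512  96.78652037] 45.44305146546972
(37, array([592.4, 240.4], dtype=float32), 'circ', array([592.5, 245.6]), 13.9, 'rect', ((592.1481323242188, 240.91806030273438), (12.950301170349121, 27.73236083984375), 84.99397277832031))
7 [[0.7,-5.17,-0.13,-0.04,-0.001,0.0,0.03],[0.7,-5.17,0.02,-0.04,-0.001,0.0,0.03],[0.7,-5.17,0.17,-0.04,-0.001,0.0,0.03],[0.7,-5.16,0.33,-0.04,-0.001,0.0,0.03],[0.7,-5.15,0.48,-0.04,-0.001,0.0,0.03],[0.7,-5.13,0.63,-0.04,-0.001,0.0,0.03],[0.7,-5.11,0.78,-0.04,-0.001,0.0,0.03]]
```

>>> move_arm(increments=[[[0.7,-5.17,-0.13,-0.3,0,0,0.03],[0.7,-5.17,0,-0.3,0,0,0.03],[0.7,-5.17,0.17,-0.3,0,0,0.03],[0.7,-5.16,0.33,0,0,0,0.03],[0.7,-5.15,0.4,0,0,0,0.03],[0.7,-5.13,0.5,0,0,0,0.03],[0.7,-3.5,0.4,0,0,0,0.03],[0.7,0,0,0,0,0,0],[0.7,0,0,0,0,0,0]]])

```text
time_s: 26.15
ee_pos: [648.2, -97.9, 91.7]
ee_rot: [-178.5, 0.0, 89.6]
force: [-0.3, 0.3, 0.0]
gripper_width: 63.8
```

```bash
python3 - <<'E'
from h import *
print(monitor.state()['ee_pos'],monitor.state()['gripper_width'])
plan([672,-105,70],90,.9)
W=world(grab('wrist') and load('wrist')); 
E
```

```text
[648.15789094 -97.93920573  91.66685144] 63.76687412054911
1 [[0.9,-0.69,2.44,2.11,-0.025,0.0,-0.007]]
```

>>> move_arm(increments=[[[0.9,-0.69,2.2,0.5,-0.025,0,0.007],[0.9,0,0,0,0,0,0],[0.9,0,0,0,0,0,0],[0.9,0,0,0,0,0,0]]])

```text
time_s: 26.7
ee_pos: [671.7, -102.1, 85.3]
ee_rot: [180.0, 0.0, 89.4]
force: [0.0, 0.1, 0.1]
gripper_width: 82.0
```

>>> move_arm(increments=[[[0.9,-0.3,0,3.0,0,0,0],[0.9,0,0,0,0,0,0],[0.9,0,0,0,0,0,0],[0.9,0,0,2.0,0,0,0],[0.9,0,0,0,0,0,0],[0.9,0,0,0,0,0,0]]])

```text
time_s: 27.45
ee_pos: [674.9, -104.8, 41.0]
ee_rot: [179.4, 0.1, 89.5]
force: [0.5, 0.5, -0.2]
gripper_width: 82.3
```

>>> move_arm(increments=[[[0.9,0,0,1.5,0.006,0,-0.006],[0.9,0,0,0,0,0,0],[0.9,0,0,0,0,0,0],[0.9,0,0,0.8,0,0,0],[0.9,0,0,0,0,0,0],[0.9,0,0,0,0,0,0]]])

```text
time_s: 28.2
ee_pos: [676.0, -105.0, 18.0]
ee_rot: [179.7, 0.1, 89.8]
force: [-0.4, 0.1, -0.1]
gripper_width: 82.2
```

>>> move_arm(increments=[[[0.6,0,0,0.4,0.003,0,0],[0.4,0,0,0,0,0,0],[0,0,0,0,0,0,0],[0,0,0,0,0,0,0],[0,0,0,0,0,0,0],[0,0,0,0,0,0,0],[0,0,0,0,0,0,0]]], force=25)

```text
time_s: 29.08
ee_pos: [676.3, -105.0, 14.1]
ee_rot: [179.8, 0.1, 89.8]
force: [0.4, 0.2, -0.2]
gripper_width: 32.5
```

>>> move_arm(increments=[[[0,0,-0.3,-4,0,0,0],[0,0,-0.5,-4,0,0,0],[0,0,-1,-1,0,0,0],[0,0,0,0,0,0,0],[0,0,0,0,0,0,0]]])

```text
time_s: 29.7
ee_pos: [653.9, -104.3, 100.9]
ee_rot: [-179.6, 0.0, 89.8]
force: [0.7, 0.9, -1.9]
gripper_width: 32.5
```

```bash
python3 - <<'E'
from h import *
print(monitor.state()['ee_pos'],monitor.state()['gripper_width'])
plan([582.9,309.9,105],102,0)
E
```

```text
[ 653.93794497 -104.28491192  100.91803131] 32.509682443709735
8 [[0,5.17,-0.9,-0.05,-0.001,-0.0,-0.027],[0,5.2,-0.77,-0.05,-0.001,-0.0,-0.027],[0,5.22,-0.63,-0.05,-0.001,-0.0,-0.027],[0,5.23,-0.49,-0.05,-0.001,-0.0,-0.027],[0,5.24,-0.35,-0.05,-0.001,-0.0,-0.027],[0,5.25,-0.21,-0.05,-0.001,-0.0,-0.027],[0,5.25,-0.07,-0.05,-0.001,-0.0,-0.027],[0,5.25,0.07,-0.05,-0.001,-0.0,-0.027]]
```

>>> move_arm(increments=[[[0,5.17,-0.9,-0.3,0,0,-0.027],[0,5.2,-0.77,-0.3,0,0,-0.027],[0,5.22,-0.63,-0.2,0,0,-0.027],[0,5.23,-0.49,-0.1,0,0,-0.027],[0,5.24,-0.35,0,0,0,-0.027],[0,5.25,-0.21,0,0,0,-0.027],[0,5.25,-0.07,0,0,0,-0.027],[0,3.5,0.07,0,0,0,-0.027],[0,0,0,0,0,0,0],[0,0,0,0,0,0,0]]])

```text
time_s: 30.95
ee_pos: [577.9, 302.4, 92.2]
ee_rot: [-178.3, 0.0, 102.5]
force: [0.4, 0.5, -1.5]
gripper_width: 32.4
```

```bash
python3 - <<'E'
from h import *
print(monitor.state()['ee_pos'],monitor.state()['ee_rot'],monitor.state()['gripper_width'])
plan([582.9,309.9,55],102,0)
E
```

```text
[577.91805182 302.39466822  92.22082608] [-1.78252662e+02  1.36809176e-02  1.02474744e+02] 32.35516898090016
1 [[0,0.63,0.76,3.7,-0.03,0.0,0.008]]
```

>>> move_arm(increments=[[[0,0.9,0.55,3.7,-0.03,0,0.008],[0,0,0,0,0,0,0],[0,0,0,0,0,0,0],[0,0,0,1.5,0,0,0],[0,0,0,0,0,0,0],[0,0,0,0,0,0,0]]])

```text
time_s: 31.7
ee_pos: [583.6, 307.7, 41.0]
ee_rot: [179.8, 0.0, 101.7]
force: [0.3, -0.4, -1.7]
gripper_width: 32.4
```

```bash
python3 - <<'E'
from h import *
print(monitor.state()['ee_pos'],monitor.state()['ee_rot'],monitor.state()['gripper_width'])
plan([582.9,309.9,27],102,0)
E
```

```text
[583.60562583 307.71656339  41.03318309] [1.79836346e+02 4.88362120e-02 1.01675257e+02] 32.4474379925395
1 [[0,0.23,-0.03,1.4,0.003,0.001,-0.006]]
```

>>> move_arm(increments=[[[0,0.25,-0.1,1.4,0.003,0,-0.006],[0,0,0,0,0,0,0],[0,0,0,0,0,0,0],[0,0,0,0.6,0,0,0],[0,0,0,0,0,0,0],[0,0,0,0,0,0,0]]])

```text
time_s: 32.45
ee_pos: [582.2, 310.5, 20.1]
ee_rot: [180.0, 0.0, 102.1]
force: [0.9, -0.2, -1.3]
gripper_width: 32.6
```

>>> move_arm(increments=[[[0,0,0,0.26,0,0,0],[0,0,0,0,0,0,0],[0,0,0,0,0,0,0]]])

```text
time_s: 32.83
ee_pos: [582.4, 310.5, 17.6]
ee_rot: [180.0, 0.0, 102.1]
force: [-0.5, 0.3, -0.8]
gripper_width: 32.6
```

>>> move_arm(increments=[[[0.5,0,0,0.03,0,0,0],[0.5,0,0,0,0,0,0],[0.5,0,0,0,0,0,0],[0.5,0,0,0,0,0,0],[0.5,0,0,-4,0,0,0],[0.5,0,0,-4,0,0,0],[0.5,0,0,-3,0,0,0],[0.5,0,0,0,0,0,0],[0.5,0,0,0,0,0,0]]])

```text
time_s: 33.95
ee_pos: [582.1, 310.5, 130.0]
ee_rot: [180.0, 0.0, 102.1]
force: [0.5, 0.0, -0.3]
gripper_width: 45.3
```

```bash
python3 - <<'E'
from h import *
print(monitor.state()['ee_pos'],monitor.state()['ee_rot'],monitor.state()['gripper_width'])
plan([640,104,110],97,1)
E
```

```text
[582.14552735 310.50523516 130.0254488 ] [1.79962372e+02 3.43032680e-02 1.02068657e+02] 45.29966375776693
4 [[1,-5.35,0.33,0.5,0.0,0.0,0.022],[1,-5.34,0.45,0.5,0.0,0.0,0.022],[1,-5.33,0.57,0.5,0.0,0.0,0.022],[1,-5.32,0.69,0.5,0.0,0.0,0.022]]
```

>>> move_arm(increments=[[[0.8,-5.35,0.33,0.2,0,0,0.022],[0.8,-5.34,0.45,0.2,0,0,0.022],[0.8,-5.33,0.57,0.2,0,0,0.022],[0.8,-4.3,0.6,0.2,0,0,0.022],[0.8,0,0,0,0,0,0],[0.8,0,0,0,0,0,0]]])

```text
time_s: 34.7
ee_pos: [634.4, 108.7, 111.3]
ee_rot: [-179.1, 0.1, 97.0]
force: [0.0, -0.1, 0.4]
gripper_width: 73.3
```

```bash
python3 - <<'E'
from h import *
print(monitor.state()['ee_pos'],monitor.state()['ee_rot'],monitor.state()['gripper_width'])
plan([655,108,85],97,.8)
W=world(grab('top') and load('top')); print(obj(W,(595,251),14,30,30),obj(W,(583,310),38,60,30))
E
```

```text
[634.4202402  108.65822586 111.34555654] [-1.79139106e+02  8.04849612e-02  9.70003429e+01] 73.34714064796196
1 [[0.8,-0.31,2.07,2.6,-0.015,0.001,-0.0]]
(0, array([nan, nan], dtype=float32), 'circ', array([0., 0.]), 0.0, 'rect', ((0.0, 0.0), (0.0, 0.0), 0.0)) (85, array([578.9, 307.6], dtype=float32), 'circ', array([580.4, 307.1]), 15.1, 'rect', ((580.7357788085938, 308.35650634765625), (27.393848419189453, 23.639028549194336), 0.7180687189102173))h.py:26: RuntimeWarning: Mean of empty slice.
  return len(P),P.mean(0).round(1),'circ',np.round(c,1),round(rad,1),'rect',cv2.minAreaRect(P)
  ret = um.true_divide(
```

```bash
python3 - <<'E'
from h import *
f=load('top'); a=f['color'][130:260,150:430]
s=grab('scene'); b=np.array(s['color'])[170:320,60:340]
save(np.vstack([cv2.resize(x,(700,int(x.shape[0]*2)),interpolation=cv2.INTER_CUBIC) for x in (a,b)]),'chk1.png')
E
```

```text
(no output)
```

View pics/chk1.png

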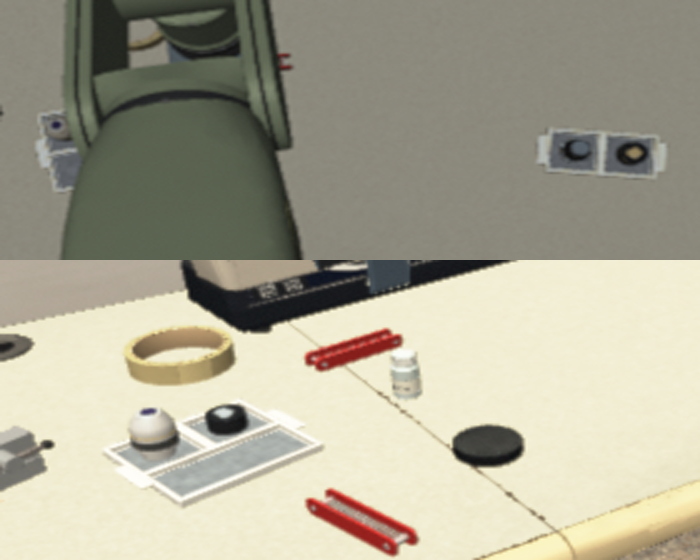

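The checks look right: objective and puck are upright in the large tray's squares, and loupe and puck are upright in the small tray. Vial and cap are undisturbed. Only the hex keys are left.

>>> move_arm(increments=[[[0.8,-0.1,2.2,2.6,-0.015,0,0],[0.8,0,0,0,0,0,0],[0.8,0,0,0,0,0,0]]])

```text
time_s: 35.17
ee_pos: [655.5, 114.7, 85.9]
ee_rot: [179.9, 0.1, 97.3]
force: [0.8, 1.5, 1.0]
gripper_width: 72.8
```

>>> move_arm(increments=[[[0.8,-0.6,0,3.0,0,0,0.005],[0.8,0,0,0,0,0,0],[0.8,0,0,0,0,0,0],[0.8,0,0,2.0,0,0,0],[0.8,0,0,0,0,0,0],[0.8,0,0,0,0,0,0]]])

```text
time_s: 35.92
ee_pos: [659.4, 111.6, 44.5]
ee_rot: [179.2, 0.0, 97.2]
force: [0.1, -0.1, 0.9]
gripper_width: 72.8
```

>>> move_arm(increments=[[[0.8,-0.3,0,2.0,0.014,0,0.004],[0.8,0,0,0,0,0,0],[0.8,0,0,0,0,0,0],[0.8,0,-0.1,0.8,0,0,0],[0.8,0,0,0,0,0,0],[0.8,0,0,0,0,0,0]]])

```text
time_s: 36.67
ee_pos: [659.8, 108.4, 16.0]
ee_rot: [180.0, -0.0, 97.0]
force: [-0.0, -0.2, -0.7]
gripper_width: 73.1
```

>>> move_arm(increments=[[[0.8,0,0,0.8,0,0,0],[0.8,0,0,0,0,0,0],[0.8,0,0,0,0,0,0]]])

```text
time_s: 37.05
ee_pos: [659.8, 108.5, 7.6]
ee_rot: [179.9, -0.0, 97.0]
force: [-0.6, 0.4, 1.0]
gripper_width: 73.1
```

>>> move_arm(increments=[[[0.5,0,0,0,0,0,0],[0.3,0,0,0,0,0,0],[0,0,0,0,0,0,0],[0,0,0,0,0,0,0],[0,0,0,0,0,0,0],[0,0,0,0,0,0,0],[0,0,0,0,0,0,0],[0,0,0,0,0,0,0]]], force=25)

```text
time_s: 38.05
ee_pos: [660.8, 108.6, 8.3]
ee_rot: [179.8, -0.0, 97.0]
force: [0.2, -0.3, 0.1]
gripper_width: 20.2
```

>>> move_arm(increments=[[[0,0,-0.2,-4,0,0,0],[0,0,-0.3,-4,0,0,0],[0,0,-0.3,-2,0,0,0],[0,0,0,0,0,0,0],[0,0,0,0,0,0,0]]])

```text
time_s: 38.67
ee_pos: [649.5, 107.1, 107.4]
ee_rot: [-179.7, 0.0, 97.0]
force: [0.4, -0.1, -1.4]
gripper_width: 20.3
```

```bash
python3 - <<'E'
from h import *
print(monitor.state()['ee_pos'],monitor.state()['ee_rot'],monitor.state()['gripper_width'])
plan([536.3,269.4,105],102,0)
E
```

```text
[649.52416003 107.14729298 107.41672072] [-1.79694140e+02  2.24750714e-03  9.69616431e+01] 20.25404480983648
4 [[0,4.37,-2.32,0.07,-0.001,-0.0,-0.022],[0,4.42,-2.22,0.07,-0.001,-0.0,-0.022],[0,4.47,-2.12,0.07,-0.001,-0.0,-0.022],[0,4.51,-2.02,0.06,-0.001,-0.0,-0.022]]
```

>>> move_arm(increments=[[[0,4.37,-2.32,0,0,0,-0.022],[0,4.42,-2.22,0,0,0,-0.022],[0,4.47,-2.12,0,0,0,-0.022],[0,3.6,-1.7,0,0,0,-0.022],[0,0,0,0,0,0,0],[0,0,0,0,0,0,0]]])

```text
time_s: 39.42
ee_pos: [535.2, 263.0, 98.5]
ee_rot: [-178.9, 0.1, 102.1]
force: [0.0, 0.1, -1.1]
gripper_width: 20.4
```

```bash
python3 - <<'E'
from h import *
f=grab('wrist'); save(f['color'],'hx.png')
print(monitor.state()['ee_pos'],monitor.state()['ee_rot'],monitor.state()['gripper_width'])
plan([536.3,269.4,60],102,0)
E
```

```text
[535.14221367 262.9489311   98.51495335] [-1.78869778e+02  1.06856299e-01  1.02011327e+02] 20.169755922027353
1 [[0,0.61,0.32,3.84,-0.02,0.002,0.0]]
```

View pics/hx.png

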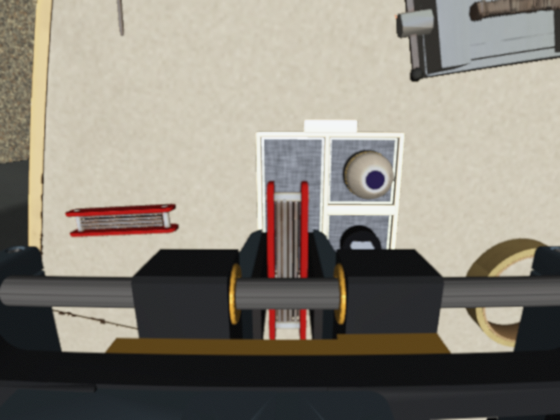

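The bar is held level and aligned, spanning (288,190) to (288,330). It is over the slot, and the objective and puck are seated in their squares.

>>> move_arm(increments=[[[0,0.8,0.1,3.8,-0.02,0,0],[0,0,0,0,0,0,0],[0,0,0,0,0,0,0],[0,0,0,2.5,0,0,0],[0,0,0,0,0,0,0],[0,0,0,0,0,0,0]]])

```text
time_s: 40.22
ee_pos: [540.9, 268.3, 39.6]
ee_rot: [179.4, 0.0, 101.6]
force: [-0.3, -0.7, -0.5]
gripper_width: 20.0
```

```bash
python3 - <<'E'
from h import *
print(monitor.state()['ee_pos'],monitor.state()['ee_rot'],monitor.state()['gripper_width'])
plan([536.3,269.4,20],102,0)
E
```

```text
[540.87601729 268.26404849  39.56197572] [1.79431098e+02 3.94444574e-02 1.01646346e+02] 20.0208532764009
1 [[0,0.2,-0.44,1.95,0.01,0.001,-0.006]]
```

>>> move_arm(increments=[[[0,0.2,-0.5,1.9,0.01,0,-0.006],[0,0,0,0,0,0,0],[0,0,0,0,0,0,0],[0,0,0,0.4,0,0,0],[0,0,0,0,0,0,0],[0,0,0,0,0,0,0]]])

```text
time_s: 40.98
ee_pos: [536.6, 269.9, 17.1]
ee_rot: [179.9, -0.0, 102.0]
force: [0.4, -0.1, -1.3]
gripper_width: 20.4
```

>>> move_arm(increments=[[[0,0,0,0.45,0,0,0],[0,0,0,0,0,0,0],[0,0,0,0.1,0,0,0],[0,0,0,0,0,0,0]]])

```text
time_s: 41.48
ee_pos: [536.7, 269.9, 11.4]
ee_rot: [179.8, -0.0, 102.0]
force: [-0.1, 0.0, -0.8]
gripper_width: 20.3
```

>>> move_arm(increments=[[[0.4,0,0,0,0,0,0],[0.4,0,0,0,0,0,0],[0.4,0,0,0,0,0,0],[0.4,0,0,0,0,0,0],[0.4,0,0,-4,0,0,0],[0.4,0,0,-5,0,0,0],[0.4,0,0,-5,0,0,0],[0.4,-5,-1,-3,0,0,0],[0.4,-5,-1,-3,0,0,0],[0.4,-5,-1,0,0,0,0],[0.4,-5,-1,0,0,0,0],[0.4,0,0,0,0,0,0]]])

```text
time_s: 42.98
ee_pos: [540.1, 60.8, 219.4]
ee_rot: [179.6, 0.1, 102.2]
force: [-0.5, 0.5, -0.0]
gripper_width: 36.3
```

```bash
python3 - <<'E'
from h import *
print(monitor.state()['ee_pos'],monitor.state()['gripper_width'])
grab('top'); f=load('top'); W=world(f)
def loc(n,c,yaw,a): print(n,obj(W,*a)); 
for n,a in dict(hexk=((537,269),12,30,58),obj=((583,310),38,60,30),p2=((595,251),14,30,25),p1=((543,-303),14,30,25),loupe=((549,-244),22,45,25),vial=((573,104),38,55,25),cap=((450,104),9,20,40)).items(): print(n,obj(W,*a))
a=f['color'][130:260,150:430]
s=grab('scene'); b=np.array(s['color'])[150:300,90:450]
save(np.vstack([cv2.resize(a,(700,300),interpolation=cv2.INTER_CUBIC),cv2.resize(b,(700,292),interpolation=cv2.INTER_CUBIC)]),'chk2.png')
E
```

```text
[540.06650086  60.80242001 219.36938536] 36.33351103219424
hexk (93, array([542.3, 294.2], dtype=float32), 'circ', array([552.8, 296.5]), 36.3, 'rect', ((552.62353515625, 297.00360107421875), (68.25090789794922, 35.07128143310547), 14.676794052124023))
obj (94, array([579.5, 306.3], dtype=float32), 'circ', array([579.8, 306.8]), 15.2, 'rect', ((579.7799072265625, 307.4037780761719), (25.11638641357422, 28.228559494018555), 45.86259841918945))
p2 (0, array([nan, nan], dtype=float32), 'circ', array([0., 0.]), 0.0, 'rect', ((0.0, 0.0), (0.0, 0.0), 0.0))
p1 (114, array([ 541.8, -305.4], dtype=float32), 'circ', array([ 542.1, -305.9]), 15.6, 'rect', ((541.9821166992188, -305.1998596191406), (29.24290657043457, 29.88155174255371), 61.794185638427734))
loupe (80, array([ 546.4, -245.3], dtype=float32), 'circ', array([ 546.5, -245.8]), 13.3, 'rect', ((547.2269287109375, -245.45510864257812), (21.965530395507812, 24.381954193115234), 88.09404754638672))
vial (0, array([nan, nan], dtype=float32), 'circ', array([0., 0.]), 0.0, 'rect', ((0.0, 0.0), (0.0, 0.0), 0.0))
cap (150, array([454.5, 103.3], dtype=float32), 'circ', array([448.3, 102.1]), 26.2, 'rect', ((454.2752685546875, 101.86795043945312), (51.77939224243164, 24.323122024536133), 89.56098937988281))h.py:26: RuntimeWarning: Mean of empty slice.
  return len(P),P.mean(0).round(1),'circ',np.round(c,1),round(rad,1),'rect',cv2.minAreaRect(P)
  ret = um.true_divide(
```

View pics/chk2.png

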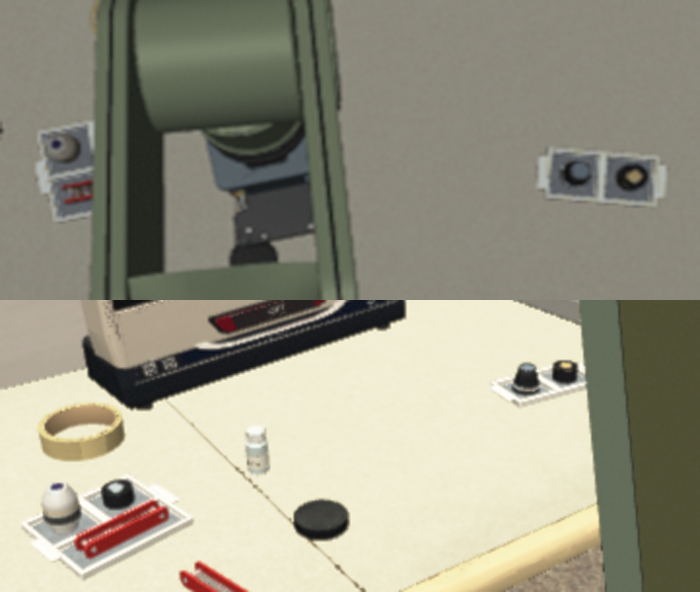

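Everything appears to be in place. One numeric check from the scene camera covers what the arm hides from the top camera.

```bash
python3 - <<'E'
from h import *
W=world(load('scene'))
print('tray',obj(W,(564,275),6.5,11,80))
th=np.radians(12);R=np.array([[np.cos(th),np.sin(th)],[-np.sin(th),np.cos(th)]])
for n,a in dict(hexk=((537,269),15,24,58),obj=((583,310),40,60,30),p2=((595,251),16,30,25),vial=((573,106),40,55,25),cap=((450,104),9,20,40)).items():
    o=obj(W,*a); print(n,o[0],o[-1],'local',(R@(np.array(o[-1][0])-[563.7,275.2])).round(1))
g=load('scene')['color'].astype(int); m=(g[...,0]>110)&(g[...,1]<70)&(np.hypot(W[...,0]-537,W[...,1]-269)<70)
P=W[m]; print('red',len(P),cv2.minAreaRect(P[:,:2].astype(np.float32)),np.percentile(P[:,2],[5,95]), (R@(P[:,:2].mean(0)-[563.7,275.2])).round(1))
E
```

```text
tray (739, array([554.6, 277.5], dtype=float32), 'circ', array([563.9, 275.1]), 79.6, 'rect', ((563.1578979492188, 274.4163818359375), (114.97911834716797, 138.056640625), 12.089545249938965))
hexk 408 ((558.183349609375, 272.80419921875), (66.45878601074219, 89.12615966796875), 13.459882736206055) local [-5.9 -1.2]
obj 130 ((580.009521484375, 309.476806640625), (22.26685333251953, 27.696123123168945), 20.143564224243164) local [23.1 30.1]
p2 141 ((594.8447875976562, 251.4706573486328), (29.78958511352539, 31.17732810974121), 68.07637786865234) local [ 25.5 -29.7]
vial 67 ((572.521484375, 107.5552978515625), (19.054288864135742, 17.514537811279297), 23.790205001831055) local [ -26.2 -165.8]
cap 396 ((449.9044494628906, 104.22918701171875), (52.64891052246094, 51.9333610534668), 49.70406723022461) local [-146.9 -143.6]
red 436 ((536.5100708007812, 269.1337890625), (23.271238327026367, 86.61016845703125), 12.439702987670898) [ 6.78906956 19.53620521] [-31.1   1.2]
```

```bash
python3 -c "
from h import *
print(np.abs(monitor.state()['qvel']).max()); print(job.job_done())"
```

```text
1.8273059982789226
the job is handed in; nothing more can be done
None
```

I made up both kits and handed the job in at about 43 s of the 125 s allowed.

- **Small tray:** holds the loupe and the 19 mm specimen mount.
- **Large tray:** holds the 17 mm specimen mount and the objective in its square compartments. The far red hex key set is in the slot.

In the last camera checks every piece measured within about 3 mm of its compartment centre. All stood upright. The hex keys' top read about 19.5 mm, consistent with lying on the floor. The vial and lens cap read within about 2 mm of where they started, and the gripper was clear of everything.

Three readings were incomplete or disagreed:
- **Top camera, arm in the way:** it could not see the large-tray specimen or the vial, and saw only part of the hex keys and cap. I checked those four with the scene camera instead.
- **Top camera offset:** its positions sat about 2–3 mm from the other readings, about what the calibration allows.
- **Hex key reading:** one depth measurement of the hex keys was off because it took in neighbouring pieces. A colour-based measurement put them at the slot centre.

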